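Put a specimen vial away in a touch-latch drawer

TASK

Put the yellow-capped specimen vial away in the blue drawer unit: press the blue drawer's front gently until its touch latch lets go and it springs ajar, stand the vial upright in the empty middle well of the rack just behind the front, and push the drawer gently home until the latch catches and it stays shut. The latch is plastic and the vials are glass, so feel for the stop rather than pushing hard (keep under about 15 N) and set the vial down without dropping it; leave the vials already stored, the red-capped vial and the grey unit as they are.

Things in the scene. Friction and masses are not known exactly. Their poses are not given: they have to be found in the camera images.
- blue_drawer (a joint): travel of the blue drawer, m: 0 = shut and latched, negative = pressed in past shut, 0.12 = pulled right out. Touch latch: from shut, pressing in 3.5 mm and letting the front come back releases it, and a spring pushes it ajar, to about 0.08 (0.07 to 0.09); from ajar, pushing to 3.5 mm past shut and letting go makes it catch at 0. A shorter push does nothing: it returns as it was
- blue_front (a point): near the middle of the blue drawer's front, 80 mm up, moving with the drawer; the screwed-on panel's true outer face stands 0 to 7 mm farther OUT than this point, different each time: feel for it. x axis: level, INTO the unit (the way to push); y along the front; z up. Spring against the push: 8 to 10 N near shut, under 1 N ajar; a rubber stop (about 12 N per mm) begins 3.8 mm past shut, so a push of 12 to 14 N has surely tripped the latch; over 18 N breaks it
- blue: the drawer unit, fixed to the bench, white with blue top and front, 214 mm wide (y), 240 deep (x), 109 tall; origin: centre of its underside; axes as the front's. The front is a plain panel without handle, 212 mm wide, 14 thick, from 6 to 94 mm above the table; shut, its face lies 120 to 127 mm from the origin at -x; carcass and top begin 101 mm from it
- blue_well (a point): centre of the floor of the empty middle well; in the drawer, same axes as the front: 38 to 45 mm behind the face of the front, 27 mm above the table. Round well 34 mm across, 25 mm deep; the rack's top is 52 mm above the table, the top edge of the front 94 mm. Neighbour wells lie 64 mm away along y and hold vials. Open from above when the drawer is ajar
- blue_left (a point): centre of the floor of the well at +y, 64 mm from the middle one
- blue_right (a point): centre of the floor of the well at -y, 64 mm from the middle one
- yellow_vial_center (a point): centre of the vial to put away: amber glass with paper label and yellow screw cap, 28 mm across, 61 mm tall, about 40 g; this point is half-way up (30.5 mm above its underside), z axis up along the vial. It starts upright on the bench; in a well its top 36 mm stand proud of the rack
- yellow_vial: the same vial, origin at the centre of its underside
- red_vial_center (a point): centre of a like vial with red cap on the bench, to be left alone
- stored_a_center (a point): centre of the white-capped vial of the same size stored in the well at +y
- stored_b_center (a point): centre of the white-capped vial of the same size stored in the well at -y
- grey_drawer (a joint): the drawer of the grey unit beside the blue one, same build and latch, m: 0 = shut; leave it shut
Things that resemble listed ones, but are neither listed nor needed, are in the scene too. Leave any turquoise look-alike of the yellow_vial alone.

How it is judged:
By the outcome, as a careful person would: the job done as asked, in the order asked, and still so for the second after the job is handed in, with the robot touching nothing.
It also fails if it takes over 72 s, if anything falls off the work surface, if the arm or the gripper's body presses on something with over 40 N, if the wrist force passes 120 N, or if a joint passes its speed limit or range.

ROBOT

A 7-joint arm with a two-finger parallel gripper is mounted at the origin on the work surface. World frame = base frame: x ahead of the robot, y to its left, z up, the work surface at z = 0. Lengths are in m, angles in rad, forces in N, time in s.
With the tool pointing down it reaches from about 0.4 to 0.85 m from the base axis. Payload 4.4 kg.
Tool frame: the origin (TCP) lies at the very end of the fingers, on their centre line; the grasp point (between the pads) lies 19 mm behind it; z points along the fingers, y is the line along which they close (so a half turn about z gives the same grasp; the last joint's range is limited). The gripper opens to 94 mm and grips with 3 to 60 N. Pads are 16 mm wide; open, the fingers measure 119 mm over their backs; the gripper's body (75 mm by 177 mm) begins 78 mm behind the grasp point.
Start: joints at [1.113, 0.628, 0.038, 1.517, -0.027, 0.996, -0.02], TCP at [0.248, -0.601, 0.17] pointing down, gripper open.
Joint ranges: [-3.06, 3.06], [-0.37, 2.12], [-1.25, 1.32], [0.18, 2.47], [-1.1, 4.24], [0.23, 1.98], [-2.94, 2.94]. Speed limits (rad/s): [2.57, 2.57, 3.14, 3.14, 3.14, 3.14, 3.14].

INTERFACE

Orientations are given as a unit quaternion [w, x, y, z].
In Python, from bench import * gives the robot as it stands.
- The arm moves only by the tool servo_tool, never from a script. Its arguments are lists of equal length, an entry for each row: "rotation": the turn, a rotation vector about the tool's x, y, z in rad, a list of three; "linear": the shift along the tool's x, y, z in m, a list of three; "fingers": the opening, from -1 (shut) to 1 (fully open). In form: {"rotation": [[ax, ay, az], ...], "linear": [[tx, ty, tz], ...], "fingers": [fingers, ...]}. A call has exactly 5 rows; each row is the pose to reach, as a shift and turn from the pose commanded when the call began, along the tool's axes at that moment; what a row does not reach only later rows make up. A row lasts 1/10 s, in which the tool goes at most 50 mm and 8.59 degrees, less where a joint would pass 70% of its speed; a pose out of reach is approached as far as the arm can. A call with a gripper value outside its range is refused whole. The fingers move at their own pace and stop on an object; the grip force is fixed at half the most. Time passes only in rows, so rows that repeat a pose let the fingers close, or fill a call up. It gives the time, the measured TCP pose, the force, the opening and the grip force at its end, in the units of the state.
- observe(): the state, without advancing time (a new reading comes with each control period).
- get_image(name): name is "scene" or "top" or "wrist"; returns a dict with "img" (384x512x3 uint8, red, green, blue), "fx", "fy", "cx", "cy" (pixels), "R" (3x3) and "t" (3): a world point X has camera coordinates R X + t. Camera axes: x right, y down, z forward; pixel columns grow to the right and rows downward; lengths in m; the calibration is good to about 2 mm. The wrist camera is an equidistant fisheye: a pixel r from the principal point sees the ray r / f radians off the axis. A picture is of the moment at which its call begins. There is no depth.
- job_done(): hands the job in; it is judged then, once.
Trained networks look in the newest picture that a camera, given by its name, has taken for a name from the list of things; names that differ only in an ending like _2 or _b are one class to them, and where a whole thing is asked for, a point or a joint stands for the part that bears it (a point fixed in the world has none). Each returns a list of dicts, best first, with "conf" (0 to 1); they miss things now and then, are a little off and sometimes report something else, mostly with a low value. They report only what shows in the picture. A call takes as long as a camera call. They do not tell look-alikes from the thing itself.
- boxes_of(camera, thing): "box" ([left, top, right, bottom] in pixels, round what is visible of it).
- regions_of(camera, thing): "mask" (384x512 bool, what is visible of it) and "box" ([left, top, right, bottom] in pixels, round what is visible of it).
The state is a dict: "clock": time; "q": joint angles; "joint_velocities": joint speeds; "effort": joint torques, N m; "position": TCP position; "tool_rot": TCP orientation; "contact_force": force on the tool from outside, world axes, zero at the start; "moment": the same for the moment, N m; "opening": finger opening in m; "gripper_force": force on a finger pad.
Only numpy, scipy, OpenCV 4.12 (cv2) and the standard library are available. Lean on these libraries where they do the work, as an engineer would, in place of code of your own. Each camera call takes 0.05 s, during which the arm holds its last target. There are 200 camera calls.

## Working session

There is one attempt and no reset: what is moved stays moved. The work goes in short steps, Python scripts to look and compute and a tool call to move; the robot and the scene stay as the last step left them, time stands still between calls to the robot, and variables do not carry over. Pictures are saved under pics/ and viewed, at most 10 in all, crops included, and the job is handed in when it is done.

Besides the shell and the picture viewer there is one more tool, called as name(argument=value, ...) on one line, values as JSON. servo_tool: Moves the arm, as the interface text tells. Its arguments: {"type":"object","properties":{"rotation":{"type":"array","items":{"type":"array","items":{"type":"number"}}},"linear":{"type":"array","items":{"type":"array","items":{"type":"number"}}},"fingers":{"type":"array","items":{"type":"number"}}},"required":["rotation","linear","fingers"]}

```bash
mkdir -p pics; python3 - <<'E'
from bench import *
import cv2,numpy as np
s=observe();print(s['clock'],s['position'],s['tool_rot'])
ims=[]
for n in ('scene','top'):
    g=get_image(n);ims.append(g['img'])
    print(n,g['fx'],g['cx'],g['cy'],np.round(g['R'],3).tolist(),np.round(g['t'],3).tolist())
    for th in ('yellow_vial','blue','blue_front','stored_a_center','red_vial_center','grey_drawer'):
        print(n,th,[(np.round(b['box']).tolist(),round(b['conf'],2)) for b in boxes_of(n,th)][:4])
cv2.imwrite('pics/scene.png',cv2.resize(ims[0][:,:,::-1],(780,585)))
cv2.imwrite('pics/top.png',cv2.resize(ims[1][:,:,::-1],(780,585)))
E
```

```text
0.0 [ 0.24795146 -0.60005236  0.16907659] [-9.17791995e-04  9.80873243e-01  1.94645330e-01 -1.88155585e-04]
scene 362.33972907194016 255.43762707883548 194.10352496747885 [[-0.071, 0.997, 0.01], [0.784, 0.062, -0.618], [-0.617, -0.036, -0.786]] [0.072, -0.409, 1.261]
scene yellow_vial [([219.0, 145.0, 227.0, 169.0], 0.79), ([225.0, 129.0, 236.0, 150.0], 0.67)]
scene blue [([293.0, 211.0, 430.0, 340.0], 0.57), ([149.0, 190.0, 243.0, 198.0], 0.24)]
scene blue_front [([291.0, 206.0, 392.0, 235.0], 0.9)]
scene stored_a_center []
scene red_vial_center [([303.0, 154.0, 315.0, 176.0], 0.71)]
scene grey_drawer [([151.0, 189.0, 243.0, 197.0], 0.65)]
top 443.7415543300351 254.56618266031123 183.97715102991162 [[-0.051, -0.999, -0.002], [-0.97, 0.05, -0.24], [0.24, -0.01, -0.971]] [0.014, 0.57, 0.728]
top yellow_vial [([314.0, 255.0, 335.0, 272.0], 0.81), ([310.0, 291.0, 333.0, 306.0], 0.61), ([280.0, 140.0, 404.0, 184.0], 0.54)]
top blue [([93.0, 138.0, 212.0, 178.0], 0.72), ([82.0, 19.0, 217.0, 178.0], 0.68)]
top blue_front [([93.0, 139.0, 216.0, 178.0], 0.76)]
top stored_a_center [([113.0, 147.0, 130.0, 157.0], 0.67)]
top red_vial_center [([186.0, 258.0, 202.0, 276.0], 0.71)]
top grey_drawer [([314.0, 255.0, 334.0, 270.0], 0.66), ([281.0, 142.0, 401.0, 183.0], 0.57)]
```

View pics/scene.png

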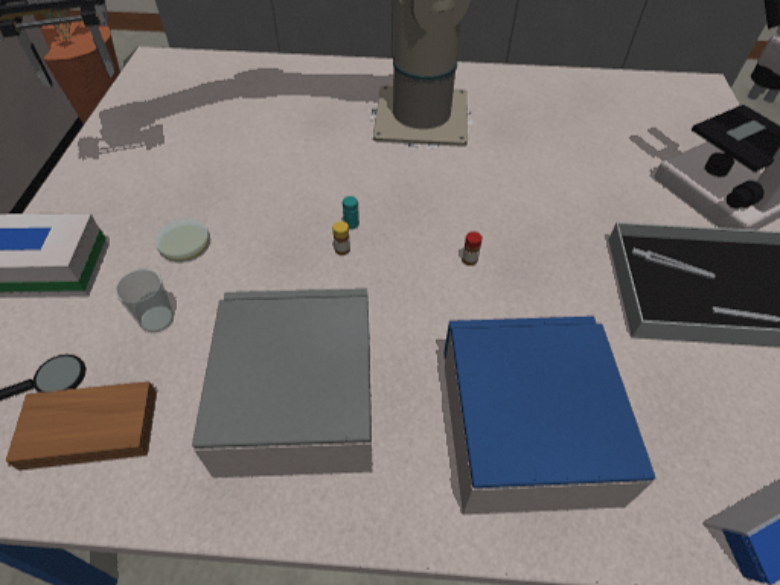

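View pics/top.png

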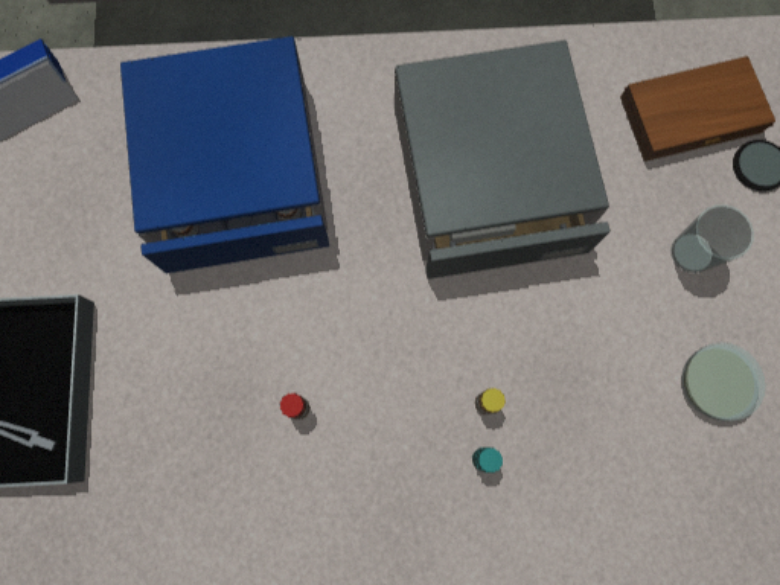

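Both units' fronts face the robot. In the top view (780-px scale), the blue top's front edge runs from (134,230) to (319,207) and the yellow cap is at (492,400), with the turquoise look-alike at (489,460). In the scene view the yellow cap is at (341,229).

```bash
cat > h.py <<'E'
from bench import *
import numpy as np, cv2
from scipy.spatial.transform import Rotation as Ro
def ray(g,u,v,z):
    d=g['R'].T@np.array([(u-g['cx'])/g['fx'],(v-g['cy'])/g['fy'],1]); c=-g['R'].T@g['t']
    return c+d*(z-c[2])/d[2]
def tool():
    s=observe();q=s['tool_rot'];return s,Ro.from_quat([q[1],q[2],q[3],q[0]])
def goal(p,yaw):   # tool down, tool x axis at angle yaw in world
    s,R=tool()
    x=np.array([np.cos(yaw),np.sin(yaw),0]);z=np.array([0,0,-1.]);G=Ro.from_matrix(np.c_[x,np.cross(z,x),z])
    print('t',s['clock'],'pos',np.round(s['position'],4),'lin',np.round(R.inv().apply(np.array(p)-s['position']),4),'rot',np.round((R.inv()*G).as_rotvec(),4))
E
python3 - <<'E'
from h import *
g=get_image('top');k=512/780
for n,p in dict(BL=(121,63),BR=(294,39),FR=(319,207),FL=(134,230)).items(): print(n,ray(g,p[0]*k,p[1]*k,.109).round(4))
for n,p in dict(fl=(143,249),fr=(327,223)).items(): print(n,ray(g,p[0]*k,p[1]*k,.094).round(4))
for n,p,z in (('yel',(492.5,400),.061),('red',(292,405),.061),('tq',(489,460),.061),('wa',(181,228),.08),('wb',(288,211),.08)):print(n,ray(g,p[0]*k,p[1]*k,z).round(4))
g=get_image('scene')
for n,p,z in (('yel',(341,227),.061),('redtop',(473,236),.061)):print('scene',n,ray(g,p[0]*k,p[1]*k,z).round(4))
for n,p in dict(BL=(652,478),BR=(472,485),FR=(449,324),FL=(606,325)).items(): print(n,ray(g,p[0]*k,p[1]*k,.109).round(4))
E
```

```text
BL [0.8486 0.2947 0.109 ]
BR [0.8705 0.084  0.109 ]
FR [0.6508 0.0592 0.109 ]
FL [0.634  0.2706 0.109 ]
fl [0.6155 0.265  0.094 ]
fr [0.6361 0.0518 0.094 ]
yel [ 0.4252 -0.128   0.061 ]
red [0.4313 0.1007 0.061 ]
tq [ 0.3594 -0.1182  0.061 ]
wa [0.6437 0.226  0.08  ]
wb [0.6584 0.0989 0.08  ]
scene yel [ 0.4286 -0.1258  0.061 ]
scene redtop [0.4318 0.1015 0.061 ]
BL [0.8536 0.2924 0.109 ]
BR [0.8774 0.0843 0.109 ]
FR [0.6537 0.057  0.109 ]
FL [0.6382 0.2762 0.109 ]
```

```bash
python3 - <<'E'
from h import *
goal((.575,.159,.14),.097)
E
```

```text
t 0.8 pos [ 0.2482 -0.6008  0.17  ] lin [ 0.5921 -0.5774  0.03  ] rot [ 1.000e-04 -0.000e+00  2.948e-01]
```

servo_tool(rotation=[[0, 0, 0.06], [0, 0, 0.12], [0, 0, 0.18], [0, 0, 0.24], [0, 0, 0.295]], linear=[[0.035, -0.034, 0], [0.07, -0.068, 0], [0.105, -0.102, 0], [0.14, -0.136, 0], [0.175, -0.17, 0]], fingers=[-1, -1, -1, -1, -1])

```text
clock: 1.3
position: [0.3457, -0.3751, 0.1702]
tool_rot: [0.0, 0.999, 0.047, 0.0]
contact_force: [2.1, -0.7, -0.3]
opening: 0.0575
gripper_force: 0.0
```

```bash
python3 - <<'E'
from h import *
goal((.575,.159,.14),.097)
E
```

```text
t 1.3 pos [ 0.3457 -0.3751  0.1702] lin [ 0.2784 -0.5102  0.0302] rot [ 0.0004 -0.0007 -0.0029]
```

servo_tool(rotation=[[0, 0, 0], [0, 0, 0], [0, 0, 0], [0, 0, 0], [0, 0, 0]], linear=[[0.024, -0.043, 0], [0.048, -0.086, 0], [0.072, -0.129, 0], [0.096, -0.172, 0], [0.12, -0.215, 0]], fingers=[-1, -1, -1, -1, -1])

```text
clock: 1.8
position: [0.4445, -0.1494, 0.1704]
tool_rot: [0.0, 0.999, 0.048, 0.001]
contact_force: [1.3, 0.1, -0.1]
opening: 0.0176
gripper_force: 0.0
```

servo_tool(rotation=[[0, 0, 0], [0, 0, 0], [0, 0, 0], [0, 0, 0], [0, 0, 0]], linear=[[0.024, -0.043, 0], [0.048, -0.086, 0], [0.072, -0.129, 0], [0.096, -0.172, 0], [0.12, -0.215, 0]], fingers=[-1, -1, -1, -1, -1])

```text
clock: 2.3
position: [0.5431, 0.0764, 0.1703]
tool_rot: [0.0, 0.999, 0.048, 0.0]
contact_force: [1.1, -0.3, -0.9]
opening: 0.0005
gripper_force: 0.0
```

```bash
python3 - <<'E'
from h import *
goal((.575,.159,.14),.097)
goal((.575,.159,.06),.097)
g=get_image('wrist');cv2.imwrite('pics/w1.png',cv2.resize(g['img'][:,:,::-1],(780,585)))
E
```

```text
t 2.3 pos [0.5431 0.0764 0.1703] lin [ 0.0397 -0.0791  0.0303] rot [ 0.0001 -0.0008 -0.0001]
t 2.3 pos [0.5431 0.0764 0.1703] lin [ 0.0396 -0.0791  0.1103] rot [ 0.0001 -0.0008 -0.0001]
```

View pics/w1.png

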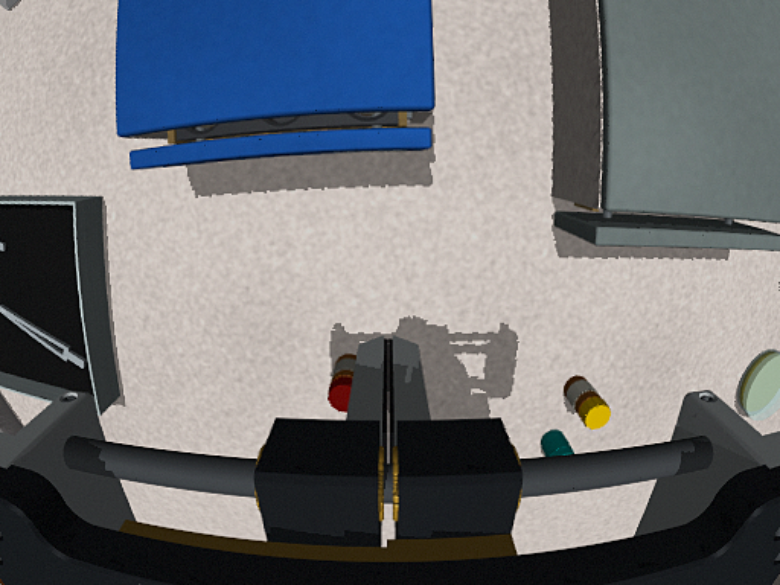

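The wrist view shows the blue front's top outer edge from (132,168) to (432,147). The red vial is at (343,390), clear of the fingers.

servo_tool(rotation=[[0, 0, 0], [0, 0, 0], [0, 0, 0], [0, 0, 0], [0, 0, 0]], linear=[[0.01, -0.027, 0.01], [0.02, -0.055, 0.03], [0.03, -0.079, 0.06], [0.035, -0.079, 0.09], [0.04, -0.079, 0.108]], fingers=[-1, -1, -1, -1, -1])

```text
clock: 2.85
position: [0.5733, 0.1578, 0.0598]
tool_rot: [0.0, 0.999, 0.049, -0.001]
contact_force: [0.9, -0.2, -0.5]
opening: 0.0005
gripper_force: 0.0
```

```bash
cat >> h.py <<'E'
def wray(g,u,v,z):
    a=np.array([u-g['cx'],v-g['cy']]);r=np.linalg.norm(a);th=r/g['fx']
    d=g['R'].T@np.r_[a/r*np.sin(th),np.cos(th)];c=-g['R'].T@g['t'];return c+d*(z-c[2])/d[2]
E
python3 - <<'E'
from h import *
g=get_image('wrist');cv2.imwrite('pics/w2.png',cv2.resize(g['img'][:,:,::-1],(780,585)))
goal((.61,.162,.062),.097)
s=observe();print(s['contact_force'].round(2) if hasattr(s['contact_force'],'round') else s['contact_force'])
for t in ('blue_front','blue'): print(t,[(np.round(b['box']).tolist(),round(b['conf'],2)) for b in boxes_of('wrist',t)][:3])
E
```

```text
t 2.9 pos [0.5728 0.1566 0.0576] lin [ 0.0375 -0.0018 -0.0046] rot [0.0012 0.0052 0.0008]
[ 0.93 -0.77 -1.99]
blue_front [([99.0, 120.0, 414.0, 163.0], 0.91)]
blue [([80.0, 0.0, 426.0, 164.0], 0.64)]
```

View pics/w2.png

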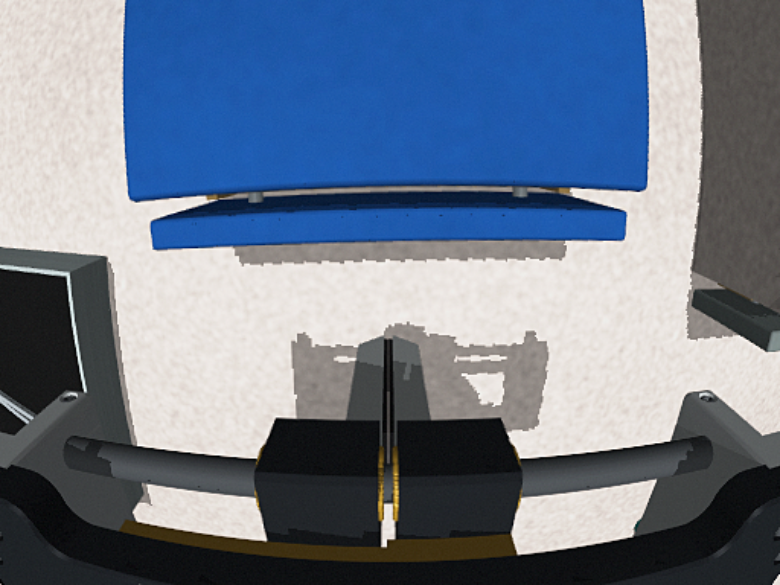

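The front is well centred on the fingers (column 388), and its outer top edge runs from (152,249) to (625,240). I'll compute its yaw and face position.

```bash
python3 - <<'E'
from h import *
g=get_image('wrist');k=512/780
a=wray(g,152*k,249*k,.094);b=wray(g,625*k,240*k,.094);d=a-b
print('outer',a,b,(a+b)/2,'yaw',np.arctan2(-d[0],d[1]),np.linalg.norm(d))
a=wray(g,130*k,200*k,.109);b=wray(g,645*k,190*k,.109);d=a-b
print('top',a,b,(a+b)/2,'yaw',np.arctan2(-d[0],d[1]),np.linalg.norm(d))
E
```

```text
outer [0.61184564 0.26658091 0.094     ] [0.63672524 0.05518761 0.094     ] [0.62428544 0.16088426 0.094     ] yaw 0.11715447883689538 0.21285235174112038
top [0.63571874 0.26889064 0.109     ] [0.66049464 0.05849781 0.109     ] [0.64810669 0.16369422 0.109     ] yaw 0.11722036578783881 0.21184661772279037
```

servo_tool(rotation=[[0, 0, -0.02], [0, 0, -0.02], [0, 0, -0.02], [0, 0, -0.02], [0, 0, -0.02]], linear=[[0.01, 0, 0], [0.02, 0, 0], [0.027, 0, 0], [0.031, 0, 0], [0.033, 0, 0]], fingers=[-1, -1, -1, -1, -1])

```text
clock: 3.55
position: [0.6081, 0.16, 0.0622]
tool_rot: [-0.0, 0.998, 0.058, 0.0]
contact_force: [-0.2, 0.6, -0.6]
opening: 0.0005
gripper_force: 0.0
```

servo_tool(rotation=[[0, 0, 0], [0, 0, 0], [0, 0, 0], [0, 0, 0], [0, 0, 0]], linear=[[0.001, 0, 0], [0.002, 0, 0], [0.003, 0, 0], [0.004, 0, 0], [0.005, 0, 0]], fingers=[-1, -1, -1, -1, -1])

```text
clock: 4.05
position: [0.6124, 0.1607, 0.062]
tool_rot: [-0.0, 0.998, 0.058, -0.0]
contact_force: [0.6, -0.1, -0.7]
opening: 0.0003
gripper_force: 0.0
```

servo_tool(rotation=[[0, 0, 0], [0, 0, 0], [0, 0, 0], [0, 0, 0], [0, 0, 0]], linear=[[0.0006, 0, 0], [0.0012, 0, 0], [0.0018, 0, 0], [0.0024, 0, 0], [0.003, 0, 0]], fingers=[-1, -1, -1, -1, -1])

```text
clock: 4.55
position: [0.6154, 0.161, 0.062]
tool_rot: [0.0, 0.998, 0.058, 0.0]
contact_force: [-0.7, -0.2, 0.3]
opening: 0.0001
gripper_force: 0.0
```

servo_tool(rotation=[[0, 0, 0], [0, 0, 0], [0, 0, 0], [0, 0, 0], [0, 0, 0]], linear=[[0.0005, 0, 0], [0.001, 0, 0], [0.0015, 0, 0], [0.002, 0, 0], [0.002, 0, 0]], fingers=[-1, -1, -1, -1, -1])

```text
clock: 5.05
position: [0.6174, 0.1612, 0.062]
tool_rot: [-0.0, 0.998, 0.058, 0.0]
contact_force: [-0.5, 0.1, 0.3]
opening: 0.0004
gripper_force: 0.0
```

servo_tool(rotation=[[0, 0, 0], [0, 0, 0], [0, 0, 0], [0, 0, 0], [0, 0, 0]], linear=[[0.0005, 0, 0], [0.001, 0, 0], [0.0015, 0, 0], [0.002, 0, 0], [0.002, 0, 0]], fingers=[-1, -1, -1, -1, -1])

```text
clock: 5.55
position: [0.6194, 0.1614, 0.062]
tool_rot: [0.0, 0.998, 0.058, 0.0]
contact_force: [-0.4, -0.2, -0.1]
opening: 0.0003
gripper_force: 0.0
```

servo_tool(rotation=[[0, 0, 0], [0, 0, 0], [0, 0, 0], [0, 0, 0], [0, 0, 0]], linear=[[0.0005, 0, 0], [0.001, 0, 0], [0.0015, 0, 0], [0.002, 0, 0], [0.002, 0, 0]], fingers=[-1, -1, -1, -1, -1])

```text
clock: 6.05
position: [0.6214, 0.1617, 0.062]
tool_rot: [-0.0, 0.998, 0.058, 0.0]
contact_force: [0.8, 0.3, -0.4]
opening: 0.0005
gripper_force: 0.0
```

servo_tool(rotation=[[0, 0, 0], [0, 0, 0], [0, 0, 0], [0, 0, 0], [0, 0, 0]], linear=[[0.0005, 0, 0], [0.001, 0, 0], [0.0015, 0, 0], [0.002, 0, 0], [0.002, 0, 0]], fingers=[-1, -1, -1, -1, -1])

```text
clock: 6.55
position: [0.6234, 0.1619, 0.062]
tool_rot: [-0.0, 0.998, 0.058, 0.0]
contact_force: [-0.7, -0.1, -0.7]
opening: 0.0006
gripper_force: 0.0
```

```bash
python3 - <<'E'
from h import *
g=get_image('wrist');cv2.imwrite('pics/w3.png',cv2.resize(g['img'][60:260,130:400,::-1],(780,578)))
E
```

```text
(no output)
```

View pics/w3.png

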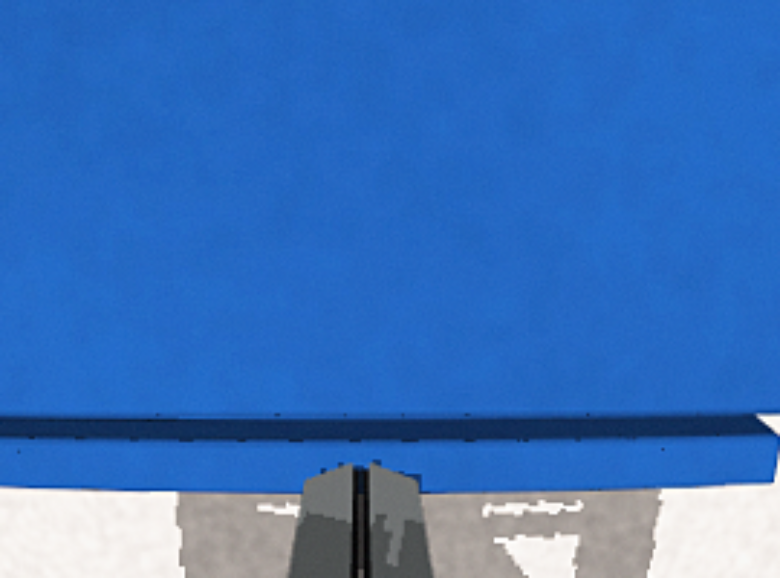

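The fingers are right at the front's outer edge in the crop (row 490), so contact is close. I'll carry on in small steps.

servo_tool(rotation=[[0, 0, 0], [0, 0, 0], [0, 0, 0], [0, 0, 0], [0, 0, 0]], linear=[[0.0005, 0, 0], [0.001, 0, 0], [0.0015, 0, 0], [0.002, 0, 0], [0.002, 0, 0]], fingers=[-1, -1, -1, -1, -1])

```text
clock: 7.1
position: [0.6254, 0.1622, 0.062]
tool_rot: [-0.0, 0.998, 0.058, 0.0]
contact_force: [-0.5, 0.3, 0.7]
opening: 0.0004
gripper_force: 0.0
```

servo_tool(rotation=[[0, 0, 0], [0, 0, 0], [0, 0, 0], [0, 0, 0], [0, 0, 0]], linear=[[0.0005, 0, 0], [0.001, 0, 0], [0.0015, 0, 0], [0.002, 0, 0], [0.002, 0, 0]], fingers=[-1, -1, -1, -1, -1])

```text
clock: 7.6
position: [0.6274, 0.1624, 0.062]
tool_rot: [-0.0, 0.998, 0.058, 0.0]
contact_force: [0.0, -0.1, 0.2]
opening: 0.0006
gripper_force: 0.0
```

```bash
python3 - <<'E'
from h import *
g=get_image('wrist');print(g['t'],(-g['R'].T@g['t']).round(4),observe()['position'].round(4))
im=g['img'];cv2.imwrite('pics/w4.png',cv2.resize(im[150:260,170:350,::-1],(780,477)))
col=im[190:260,[150,180,330,370]].astype(int)
for i,c in enumerate([150,180,330,370]):
    blue=(col[:,i,2]-col[:,i,0])>40; r=190+np.where(blue)[0].max(); print(c,r,wray(g,c,r+.5,.094).round(4))
p=observe()['position'];
for z in (0,.019): 
    X=g['R']@(p+[0,0,z])+g['t'];th=np.arctan2(np.hypot(*X[:2]),X[2]);print('tip px',X[:2]/np.hypot(*X[:2])*th*g['fx']+[g['cx'],g['cy']])
E
```

```text
[0.0873346  0.61651578 0.4735173 ] [0.7109 0.1721 0.2773] [0.6273 0.1624 0.062 ]
150 234 [0.6149 0.2354 0.094 ]
180 234 [0.6183 0.2132 0.094 ]
330 234 [0.6305 0.1097 0.094 ]
370 232 [0.6346 0.0798 0.094 ]
tip px [254.18401685 214.24641296]
tip px [254.15910747 223.87650323]
```

View pics/w4.png

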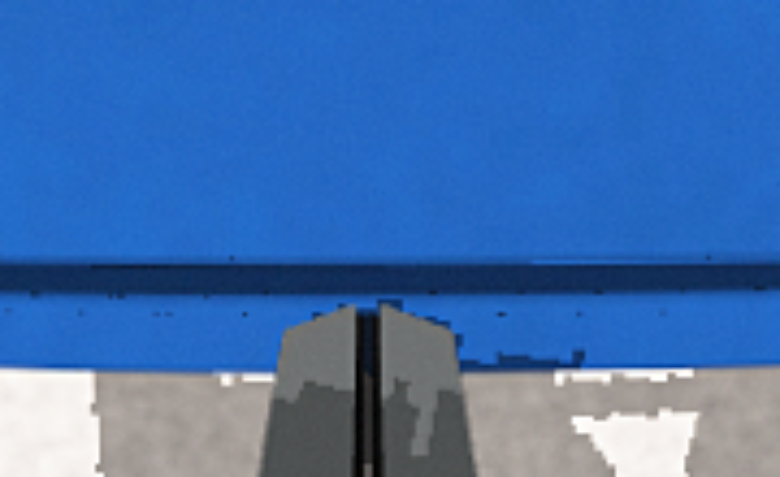

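The finger tip isn't hidden by the panel in this crop, though it should be if it were lower than the panel's top. I'll check from above.

```bash
python3 - <<'E'
from h import *
g=get_image('top');g2=get_image('scene')
a=cv2.resize(g['img'][60:220,60:260,::-1],(400,320));b=cv2.resize(g2['img'][130:290,250:450,::-1],(400,320))
cv2.imwrite('pics/t2.png',np.hstack([a,b]))
p=observe()['position']
for G in (g,g2):
  for q in (p,p+[0,0,.1]):
    X=G['R']@q+G['t'];print(X[:2]/X[2]*G['fx']+[G['cx'],G['cy']])
E
```

```text
[156.22795519 159.51465053]
[142.81752343 141.41226815]
[339.45453642 218.13964318]
[348.85261104 190.49465137]
```

View pics/t2.png

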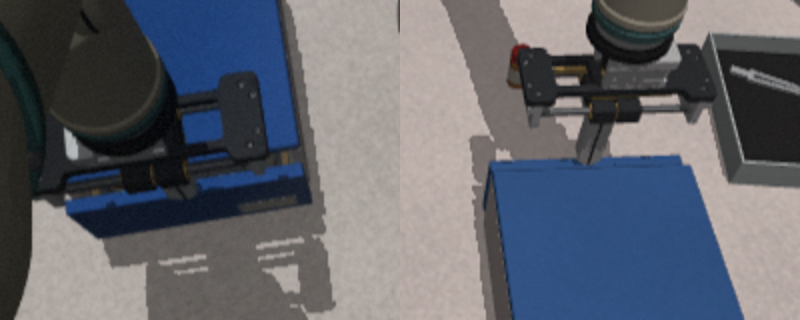

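From above, the finger end is at (187,197) in the crop, in front of the front's face as predicted, so contact is still ahead. I'll keep feeling for it.

servo_tool(rotation=[[0, 0, 0], [0, 0, 0], [0, 0, 0], [0, 0, 0], [0, 0, 0]], linear=[[0.0005, 0, 0], [0.001, 0, 0], [0.0015, 0, 0], [0.0015, 0, 0], [0.0015, 0, 0]], fingers=[-1, -1, -1, -1, -1])

```text
clock: 8.25
position: [0.6288, 0.1626, 0.062]
tool_rot: [-0.0, 0.998, 0.058, 0.0]
contact_force: [-0.3, 0.1, 0.1]
opening: 0.0006
gripper_force: 0.0
```

servo_tool(rotation=[[0, 0, 0], [0, 0, 0], [0, 0, 0], [0, 0, 0], [0, 0, 0]], linear=[[0.0005, 0, 0], [0.001, 0, 0], [0.0015, 0, 0], [0.0015, 0, 0], [0.0015, 0, 0]], fingers=[-1, -1, -1, -1, -1])

```text
clock: 8.75
position: [0.6302, 0.1628, 0.062]
tool_rot: [-0.0, 0.998, 0.058, -0.0]
contact_force: [-0.4, 1.0, 0.3]
opening: 0.0004
gripper_force: 0.0
```

servo_tool(rotation=[[0, 0, 0], [0, 0, 0], [0, 0, 0], [0, 0, 0], [0, 0, 0]], linear=[[0.0005, 0, 0], [0.001, 0, 0], [0.0015, 0, 0], [0.0015, 0, 0], [0.0015, 0, 0]], fingers=[-1, -1, -1, -1, -1])

```text
clock: 9.25
position: [0.6317, 0.1629, 0.062]
tool_rot: [-0.0, 0.998, 0.058, -0.0]
contact_force: [0.4, 0.2, -0.2]
opening: 0.0004
gripper_force: 0.0
```

Still no contact, and the wrist view hints that the tip may sit above the panel. I'll back off and check where the tip really is.

servo_tool(rotation=[[0, 0, 0], [0, 0, 0], [0, 0, 0], [0, 0, 0], [0, 0, 0]], linear=[[-0.015, 0, 0], [-0.035, 0, 0], [-0.055, 0, 0], [-0.065, 0, 0], [-0.07, 0, 0]], fingers=[-1, -1, -1, -1, -1])

```text
clock: 9.75
position: [0.5617, 0.1547, 0.0622]
tool_rot: [-0.0, 0.998, 0.058, -0.0]
contact_force: [0.2, 0.6, 0.4]
opening: 0.0008
gripper_force: 0.0
```

```bash
python3 - <<'E'
from h import *
g=get_image('top');g2=get_image('scene')
p=observe()['position'];o=[];print(p)
for G in (g,g2):
  X=G['R']@p+G['t'];u,v=(X[:2]/X[2]*G['fx']+[G['cx'],G['cy']]);c,r=int(u),int(v);print(u,v)
  im=cv2.resize(G['img'][r-50:r+50,c-50:c+50,::-1].copy(),(400,400),interpolation=cv2.INTER_NEAREST)
  cv2.circle(im,(int((u-c+50)*4),int((v-r+50)*4)),5,(0,0,255),1);o.append(im)
cv2.imwrite('pics/t3.png',np.hstack(o))
E
```

```text
[0.56239619 0.15488704 0.06219967]
160.28378316991106 193.6797820250808
334.3476345537516 195.33587281088668
```

View pics/t3.png

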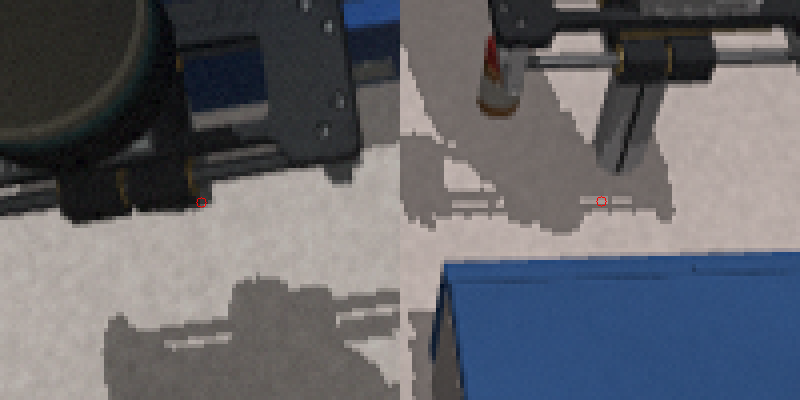

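In the scene crop the real finger end (618,172) sits well above the predicted TCP (601,201). The closed fingers end about 28 mm short of the stated TCP, so they were passing over the panel. I'll lower to z = 0.032 and approach again.

servo_tool(rotation=[[0, 0, 0], [0, 0, 0], [0, 0, 0], [0, 0, 0], [0, 0, 0]], linear=[[0.0, 0, 0.015], [0.012, 0, 0.03], [0.028, 0, 0.03], [0.038, 0, 0.03], [0.043, 0, 0.03]], fingers=[-1, -1, -1, -1, -1])

```text
clock: 10.35
position: [0.6068, 0.1598, 0.0321]
tool_rot: [-0.0, 0.998, 0.058, 0.001]
contact_force: [0.0, -0.2, 0.6]
opening: 0.0005
gripper_force: 0.0
```

servo_tool(rotation=[[0, 0, 0], [0, 0, 0], [0, 0, 0], [0, 0, 0], [0, 0, 0]], linear=[[0.001, 0, 0], [0.002, 0, 0], [0.003, 0, 0], [0.004, 0, 0], [0.005, 0, 0]], fingers=[-1, -1, -1, -1, -1])

```text
clock: 10.85
position: [0.6098, 0.1604, 0.0322]
tool_rot: [-0.0, 0.998, 0.058, 0.0]
contact_force: [1.1, 0.5, 0.4]
opening: 0.0007
gripper_force: 0.0
```

servo_tool(rotation=[[0, 0, 0], [0, 0, 0], [0, 0, 0], [0, 0, 0], [0, 0, 0]], linear=[[0.0006, 0, 0], [0.0012, 0, 0], [0.0018, 0, 0], [0.0024, 0, 0], [0.003, 0, 0]], fingers=[-1, -1, -1, -1, -1])

```text
clock: 11.35
position: [0.6129, 0.1607, 0.032]
tool_rot: [0.0, 0.998, 0.058, 0.0]
contact_force: [-0.1, -0.0, 0.3]
opening: 0.0007
gripper_force: 0.0
```

servo_tool(rotation=[[0, 0, 0], [0, 0, 0], [0, 0, 0], [0, 0, 0], [0, 0, 0]], linear=[[0.0005, 0, 0], [0.001, 0, 0], [0.0015, 0, 0], [0.002, 0, 0], [0.002, 0, 0]], fingers=[-1, -1, -1, -1, -1])

```text
clock: 11.85
position: [0.6138, 0.1608, 0.0319]
tool_rot: [0.0, 0.998, 0.058, -0.001]
contact_force: [-3.6, -0.3, 1.8]
opening: 0.0005
gripper_force: 1.8
```

servo_tool(rotation=[[0, 0, 0], [0, 0, 0], [0, 0, 0], [0, 0, 0], [0, 0, 0]], linear=[[0.0005, 0, 0], [0.001, 0, 0], [0.0015, 0, 0], [0.002, 0, 0], [0.002, 0, 0]], fingers=[-1, -1, -1, -1, -1])

```text
clock: 12.35
position: [0.6142, 0.1608, 0.0319]
tool_rot: [0.0, 0.998, 0.058, -0.002]
contact_force: [-7.2, -0.9, 6.9]
opening: 0.0003
gripper_force: 3.8
```

Contact is at x ≈ 0.613. The z force looks like friction from arm compliance, so I'll relieve it by commanding z slightly up.

servo_tool(rotation=[[0, 0, 0], [0, 0, 0], [0, 0, 0], [0, 0, 0], [0, 0, 0]], linear=[[0, 0, -0.0005], [0, 0, -0.001], [0, 0, -0.0015], [0, 0, -0.0015], [0, 0, -0.0015]], fingers=[-1, -1, -1, -1, -1])

```text
clock: 12.85
position: [0.6138, 0.1608, 0.0321]
tool_rot: [0.0, 0.998, 0.058, -0.003]
contact_force: [-5.6, -0.6, -2.1]
opening: 0.0009
gripper_force: 2.8
```

servo_tool(rotation=[[0, 0, 0], [0, 0, 0], [0, 0, 0], [0, 0, 0], [0, 0, 0]], linear=[[0.0005, 0, 0], [0.001, 0, 0], [0.0015, 0, -0.0002], [0.002, 0, -0.0004], [0.002, 0, -0.0004]], fingers=[-1, -1, -1, -1, -1])

```text
clock: 13.35
position: [0.614, 0.1608, 0.0321]
tool_rot: [0.001, 0.998, 0.059, -0.005]
contact_force: [-7.7, -0.6, -1.7]
opening: 0.0004
gripper_force: 4.1
```

servo_tool(rotation=[[0, 0, 0], [0, 0, 0], [0, 0, 0], [0, 0, 0], [0, 0, 0]], linear=[[0.0005, 0, 0], [0.001, 0, -0.0002], [0.0015, 0, -0.0003], [0.002, 0, -0.0005], [0.002, 0, -0.0005]], fingers=[-1, -1, -1, -1, -1])

```text
clock: 13.85
position: [0.6153, 0.1609, 0.0322]
tool_rot: [0.001, 0.998, 0.059, -0.005]
contact_force: [-9.0, -0.4, -2.5]
opening: 0.0002
gripper_force: 4.3
```

servo_tool(rotation=[[0, 0, 0], [0, 0, 0], [0, 0, 0], [0, 0, 0], [0, 0, 0]], linear=[[0.0005, 0, 0], [0.001, 0, 0], [0.0015, 0, 0], [0.002, 0, 0], [0.002, 0, 0]], fingers=[-1, -1, -1, -1, -1])

```text
clock: 14.35
position: [0.6168, 0.1611, 0.0321]
tool_rot: [0.001, 0.998, 0.059, -0.006]
contact_force: [-9.6, -0.6, -1.6]
opening: 0.0005
gripper_force: 4.8
```

servo_tool(rotation=[[0, 0, 0], [0, 0, 0], [0, 0, 0], [0, 0, 0], [0, 0, 0]], linear=[[0.0005, 0, 0], [0.001, 0, 0], [0.0015, 0, 0], [0.002, 0, 0], [0.002, 0, 0]], fingers=[-1, -1, -1, -1, -1])

```text
clock: 14.85
position: [0.6177, 0.1612, 0.0322]
tool_rot: [0.001, 0.998, 0.059, -0.007]
contact_force: [-12.1, -1.6, -0.0]
opening: 0.0005
gripper_force: 5.9
```

The stop is felt at 12 N after 3.7 mm, so the latch has tripped. Now I'll let the front come back.

servo_tool(rotation=[[0, 0, 0], [0, 0, 0], [0, 0, 0], [0, 0, 0], [0, 0, 0]], linear=[[-0.005, 0, 0], [-0.012, 0, 0], [-0.03, 0, 0], [-0.055, 0, 0], [-0.08, 0, 0]], fingers=[-1, -1, -1, -1, -1])

```text
clock: 15.35
position: [0.5467, 0.153, 0.0346]
tool_rot: [-0.0, 0.998, 0.058, 0.002]
contact_force: [-0.7, -0.4, 0.5]
opening: 0.0003
gripper_force: 0.0
```

servo_tool(rotation=[[0, 0, 0], [0, 0, 0], [0, 0, 0], [0, 0, 0], [0, 0, 0]], linear=[[-0.03, 0, 0], [-0.05, 0, -0.02], [-0.05, 0, -0.06], [-0.05, 0, -0.1], [-0.05, 0, -0.138]], fingers=[-1, 0.5, 1, 1, 1])

```text
clock: 15.85
position: [0.4975, 0.1473, 0.1746]
tool_rot: [-0.0, 0.998, 0.058, 0.002]
contact_force: [0.9, 0.2, -0.5]
opening: 0.029
gripper_force: 0.0
```

```bash
python3 - <<'E'
from h import *
goal((.4265,-.127,.13),.117)
E
```

```text
t 15.85 pos [0.4975 0.1473 0.1746] lin [-0.1026  0.2642  0.0441] rot [-0.0006 -0.0042 -0.0005]
```

servo_tool(rotation=[[0, 0, 0], [0, 0, 0], [0, 0, 0], [0, 0, 0], [0, 0, 0]], linear=[[-0.017, 0.044, 0], [-0.034, 0.088, 0], [-0.051, 0.132, 0], [-0.068, 0.176, 0], [-0.085, 0.22, 0]], fingers=[0.4, 0.4, 0.4, 0.4, 0.4])

```text
clock: 16.35
position: [0.4383, -0.0836, 0.1731]
tool_rot: [0.001, 0.998, 0.058, 0.002]
contact_force: [0.7, 0.4, 0.4]
opening: 0.0651
gripper_force: 0.0
```

servo_tool(rotation=[[0, 0, 0], [0, 0, 0], [0, 0, 0], [0, 0, 0], [0, 0, 0]], linear=[[-0.013, 0.03, 0], [-0.018, 0.044, 0], [-0.018, 0.044, 0], [-0.018, 0.044, 0], [-0.018, 0.044, 0]], fingers=[0.4, 0.4, 0.4, 0.4, 0.4])

```text
clock: 16.85
position: [0.4252, -0.126, 0.1725]
tool_rot: [-0.0, 0.998, 0.059, 0.001]
contact_force: [0.1, 0.9, 0.8]
opening: 0.0655
gripper_force: 0.0
```

```bash
python3 - <<'E'
from h import *
g=get_image('wrist');im=g['img'];p=observe()['position'];print(p,observe()['opening'])
h=cv2.cvtColor(im,cv2.COLOR_RGB2HSV);m=cv2.inRange(h,(22,120,90),(35,255,255))
n,l,st,c=cv2.connectedComponentsWithStats(m);i=1+st[1:,4].argmax();print(st[i],c[i],'cap',wray(g,*c[i],.059).round(4))
for q in ((0,.03,0),(0,-.03,0),(0,.03,.03),(0,-.03,.03)):
    X=g['R']@(p+q)+g['t'];a=X[:2]/np.hypot(*X[:2])*np.arctan2(np.hypot(*X[:2]),X[2])*g['fx']+[g['cx'],g['cy']];cv2.circle(im,tuple(int(v) for v in a),2,(255,0,0) if q[2]==0 else (0,255,0),1)
g2=get_image('scene');X=g2['R']@p+g2['t'];u=X[:2]/X[2]*g2['fx']+[g2['cx'],g2['cy']];print(u);s=g2['img'].copy();cv2.circle(s,tuple(int(v) for v in u),1,(255,0,0),-1)
c0,r0=int(u[0]),int(u[1])
cv2.imwrite('pics/w5.png',np.hstack([cv2.resize(im[150:350,130:380,::-1],(500,400)),cv2.resize(s[r0-50:r0+50,c0-37:c0+37,::-1],(296,400))]))
E
```

```text
[ 0.42501253 -0.12593767  0.17246306] 0.0658014038526026
[245 165  24  24 440] [256.46590909 176.23181818] cap [ 0.4276 -0.1282  0.059 ]
[221.25861237 114.64410465]
```

View pics/w5.png

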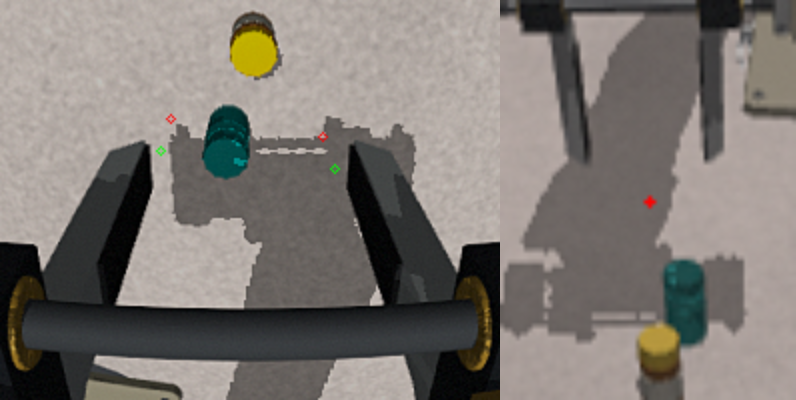

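The yellow cap is at (254,50) in the wrist crop. The finger tips, at (150,145) and (350,148), again end about 35 mm above the stated TCP. I'll triangulate the tip.

```bash
python3 - <<'E'
from h import *
g=get_image('wrist');g2=get_image('scene');p=observe()['position']
def tri(uw,us):
    A=[];b=[]
    for G,f,u in((g,wray,uw),(g2,ray,us)):
        c=-G['R'].T@G['t'];d=f(G,*u,0)-c;d/=np.linalg.norm(d);P=np.eye(3)-np.outer(d,d);A.append(P);b.append(P@c)
    return np.linalg.lstsq(np.vstack(A),np.hstack(b),rcond=None)[0]
c0,r0=221,114
L=tri((130+150/2,150+144/2),(c0-37+85/4,r0-50+162/4));  # image-left in wrist = +y
L2=tri((130+150/2,150+144/2),(c0-37+210/4,r0-50+160/4));R2=tri((130+350/2,150+146/2),(c0-37+85/4,r0-50+162/4))
for a in (L2,R2,(L2+R2)/2,(L2+R2)/2-p): print(np.round(a,4))
s=observe();print(s['contact_force'],s['clock'])
E
```

```text
[ 0.4275 -0.0903  0.207 ]
[ 0.4368 -0.1586  0.2093]
[ 0.4322 -0.1245  0.2081]
[0.0076 0.0019 0.0358]
[0.13741584 0.31818908 0.53695005] 17.05
```

The true tip is 35 mm above the stated TCP, so I'll offset for that and aim for TCP z ≈ -0.005 to put the tip 30 mm up the vial.

servo_tool(rotation=[[0, 0, 0], [0, 0, 0], [0, 0, 0], [0, 0, 0], [0, 0, 0]], linear=[[0.002, 0.002, 0.03], [0.002, 0.002, 0.065], [0.002, 0.002, 0.1], [0.002, 0.002, 0.125], [0.002, 0.002, 0.14]], fingers=[0.4, 0.4, 0.4, 0.4, 0.4])

```text
clock: 17.55
position: [0.4255, -0.1282, 0.0305]
tool_rot: [-0.0, 0.998, 0.059, -0.001]
contact_force: [-0.3, -0.1, 0.5]
opening: 0.0655
gripper_force: 0.0
```

servo_tool(rotation=[[0, 0, 0], [0, 0, 0], [0, 0, 0], [0, 0, 0], [0, 0, 0]], linear=[[0, 0, 0.01], [0, 0, 0.02], [0, 0, 0.03], [0, 0, 0.037], [0, 0, 0.037]], fingers=[0.4, 0.4, 0.4, 0.4, 0.4])

```text
clock: 18.05
position: [0.426, -0.1289, -0.0052]
tool_rot: [-0.0, 0.998, 0.058, -0.0]
contact_force: [-0.3, -0.1, -0.4]
opening: 0.0658
gripper_force: 0.0
```

servo_tool(rotation=[[0, 0, 0], [0, 0, 0], [0, 0, 0], [0, 0, 0], [0, 0, 0]], linear=[[0, 0, 0], [0, 0, 0], [0, 0, 0], [0, 0, 0], [0, 0, 0]], fingers=[0.1, -0.2, -0.4, -1, -1])

```text
clock: 18.55
position: [0.4265, -0.129, -0.0044]
tool_rot: [0.0, 0.998, 0.058, 0.0]
contact_force: [-0.7, 0.0, 0.2]
opening: 0.0289
gripper_force: 0.2
```

Still closing (28.9 mm). One more call to firm up the grip, then lift a little and check.

servo_tool(rotation=[[0, 0, 0], [0, 0, 0], [0, 0, 0], [0, 0, 0], [0, 0, 0]], linear=[[0, 0, 0], [0, 0, 0], [0, 0, 0], [0, 0, -0.003], [0, 0, -0.008]], fingers=[-1, -1, -1, -1, -1])

```text
clock: 19.05
position: [0.426, -0.129, 0.0034]
tool_rot: [-0.0, 0.998, 0.058, -0.0]
contact_force: [0.3, -0.2, -0.7]
opening: 0.027
gripper_force: 29.9
```

servo_tool(rotation=[[0, 0, 0], [0, 0, 0], [0, 0, 0], [0, 0, 0], [0, 0, 0]], linear=[[0, 0, -0.025], [0, 0, -0.055], [0, 0, -0.09], [0, 0, -0.12], [0, 0, -0.14]], fingers=[-1, -1, -1, -1, -1])

```text
clock: 19.55
position: [0.427, -0.1292, 0.1458]
tool_rot: [0.0, 0.998, 0.058, 0.001]
contact_force: [0.1, 0.6, 0.1]
opening: 0.0272
gripper_force: 29.9
```

```bash
python3 - <<'E'
from h import *
g=get_image('top');im=g['img'].astype(int);k=512/780
s=observe();print(s['position'],s['opening'],s['gripper_force'])
for t in ('blue_front','blue_well','stored_a_center'): print(t,[(np.round(b['box']).tolist(),round(b['conf'],2)) for b in boxes_of('top',t)][:3])
cv2.imwrite('pics/t4.png',np.hstack([cv2.resize(g['img'][110:230,70:270,::-1],(500,300)),cv2.resize(get_image('scene')['img'][90:190,180:280,::-1],(300,300))]))
E
```

```text
[ 0.42864793 -0.12970815  0.14780394] 0.02709085463275955 29.90033134818077
blue_front [([93.0, 136.0, 220.0, 216.0], 0.79)]
blue_well [([98.0, 137.0, 224.0, 218.0], 0.57)]
stored_a_center [([112.0, 177.0, 135.0, 196.0], 0.58)]
```

View pics/t4.png

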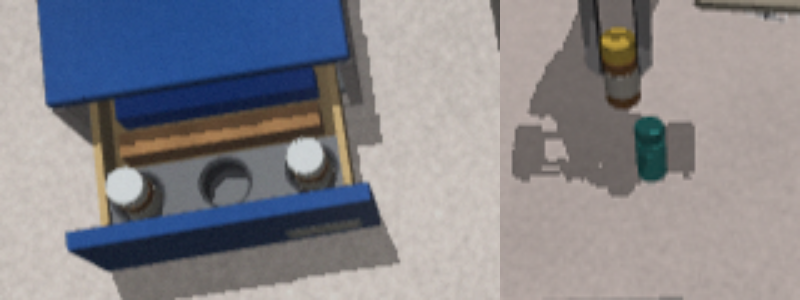

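The drawer is ajar. The empty well's rim is at (225,184) in the left crop, the stored caps are at (126,187) and (305,157), and the yellow vial hangs upright in the grip. I'll compute the well's position.

```bash
python3 - <<'E'
from h import *
g=get_image('top')
f=lambda x,y,z:ray(g,70+x/2.5,110+y/2.5,z)
w=f(225,184,.052);a=f(126,187,.088);b=f(305,157,.088);d=a-b
print('well',w,'mid',(a+b)/2,'yaw',np.arctan2(-d[0],d[1]),np.linalg.norm(d))
e1=f(68,237,.094);e2=f(367,186,.094);print('front top inner edge',e1,e2,(e1+e2)/2)
im=g['img'];s=cv2.cvtColor(im,cv2.COLOR_RGB2HSV)[:,:,1];mask=((im.min(2)>150)&(s<25)).astype('uint8');mask[:,:70]=0;mask[:160]=0;mask[210:]=0;mask[:,215:]=0
n,l,st,c=cv2.connectedComponentsWithStats(mask)
for i in range(1,n):
    if st[i,4]>60: print(st[i],c[i].round(1),ray(g,*c[i],.088).round(4))
gw=get_image('wrist');m=cv2.inRange(cv2.cvtColor(gw['img'],cv2.COLOR_RGB2HSV),(22,120,90),(35,255,255))
n,l,st,c=cv2.connectedComponentsWithStats(m);i=1+st[1:,4].argmax();p=observe()['position'];print(st[i],c[i],wray(gw,*c[i],p[2]+.005+.061)-p,observe()['position'])
t=np.array((w+(a+b)/2)/2);goal((t[0],t[1],.14),.117)
E
```

```text
well [0.58381704 0.15752612 0.052     ] mid [0.58357101 0.15648532 0.088     ] yaw 0.12122061054715161 0.12667895302101617
front top inner edge [0.54090757 0.25667674 0.094     ] [0.56640256 0.05010056 0.094     ] [0.55365506 0.15338865 0.094     ]
[  70  160   40   50 1763] [ 87.5 184.2] [0.5801 0.2771 0.088 ]
[185 165  14  15 165] [191.5 171.7] [0.5933 0.0944 0.088 ]
[112 177  15  15 171] [119.1 183.6] [0.5782 0.2217 0.088 ]
[ 232  232   47   42 1474] [255.21438263 252.7734057 ] [ 0.00227052 -0.00040199  0.066     ] [ 0.42534133 -0.12874835  0.14234279]
t 19.9 pos [ 0.4253 -0.1287  0.1423] lin [ 0.1906 -0.2653  0.0021] rot [-0.0008  0.0023 -0.0001]
```

servo_tool(rotation=[[0, 0, 0], [0, 0, 0], [0, 0, 0], [0, 0, 0], [0, 0, 0]], linear=[[0.025, -0.035, 0], [0.05, -0.07, 0], [0.075, -0.105, 0], [0.1, -0.14, 0], [0.125, -0.175, 0]], fingers=[-1, -1, -1, -1, -1])

```text
clock: 20.4
position: [0.5299, 0.0608, 0.1421]
tool_rot: [0.0, 0.998, 0.058, -0.001]
contact_force: [0.2, -1.1, 0.2]
opening: 0.027
gripper_force: 29.9
```

servo_tool(rotation=[[0, 0, 0], [0, 0, 0], [0, 0, 0], [0, 0, 0], [0, 0, 0]], linear=[[0.025, -0.035, 0], [0.05, -0.07, 0], [0.062, -0.088, 0], [0.0645, -0.091, 0], [0.0645, -0.091, 0]], fingers=[-1, -1, -1, -1, -1])

```text
clock: 20.9
position: [0.5826, 0.1568, 0.1419]
tool_rot: [0.001, 0.998, 0.059, -0.001]
contact_force: [0.0, -1.0, -1.1]
opening: 0.0269
gripper_force: 29.9
```

servo_tool(rotation=[[0, 0, 0], [0, 0, 0], [0, 0, 0], [0, 0, 0], [0, 0, 0]], linear=[[0, 0, 0.02], [0, 0, 0.035], [0, 0, 0.04], [0, 0, 0.04], [0, 0, 0.04]], fingers=[-1, -1, -1, -1, -1])

```text
clock: 21.4
position: [0.5838, 0.1563, 0.1039]
tool_rot: [0.0, 0.998, 0.058, 0.0]
contact_force: [-0.0, -1.0, -0.2]
opening: 0.0274
gripper_force: 29.9
```

```bash
python3 - <<'E'
from h import *
gw=get_image('wrist');im=gw['img'];s=observe();p=s['position'];print(s['position'],s['contact_force'],s['clock'])
m=((im.min(2)>140)&(cv2.cvtColor(im,cv2.COLOR_RGB2HSV)[:,:,1]<25)).astype('uint8')
n,l,st,c=cv2.connectedComponentsWithStats(m)
for i in range(1,n):
    if 100<st[i,4]<3000: print(st[i],c[i].round(1),wray(gw,*c[i],.088).round(4))
for t in ('stored_a_center','yellow_vial','blue_front'): print(t,[(np.round(b['box']).tolist(),round(b['conf'],2),wray(gw,(b['box'][0]+b['box'][2])/2,(b['box'][1]+b['box'][3])/2,.075).round(4)) for b in boxes_of('wrist',t)][:4])
goal((.583,.1575,.1),.117)
E
```

```text
[0.58409795 0.15667852 0.10416891] [ 0.40845748  0.16893201 -0.54321427] 21.45
[ 486   24   26  183 1897] [503.  144.2] [ 0.6768 -0.0895  0.088 ]
[  0 166  84 126 433] [ 56.7 206.2] [0.5597 0.3479 0.088 ]
[161 186  33  32 724] [176.8 202.3] [0.5803 0.2215 0.088 ]
[312 186  33  32 736] [328.5 201.8] [0.5956 0.0949 0.088 ]
[473 214  39  12 228] [490.1 218.8] [ 0.5959 -0.0998  0.088 ]
[  7 242  30  23 136] [ 21.3 253.3] [0.4919 0.4153 0.088 ]
[ 226  262   54   42 1433] [251.2 286.4] [0.5047 0.1499 0.088 ]
[ 379  314   52   44 1102] [399.9 334.3] [ 0.4427 -0.0325  0.088 ]
[  82  316   51   41 1303] [107.1 336. ] [0.3989 0.3101 0.088 ]
[ 217  330   75   29 1898] [251.9 344.4] [0.4258 0.1404 0.088 ]
stored_a_center [([162.0, 172.0, 203.0, 219.0], 0.96, array([0.5825, 0.2195, 0.075 ]))]
yellow_vial [([231.0, 198.0, 279.0, 272.0], 0.94, array([0.5526, 0.152 , 0.075 ])), ([401.0, 326.0, 421.0, 351.0], 0.55, array([ 0.4207, -0.0649,  0.075 ])), ([110.0, 0.0, 395.0, 253.0], 0.55, array([0.6485, 0.1654, 0.075 ]))]
blue_front [([136.0, 132.0, 374.0, 251.0], 0.55, array([0.5937, 0.1568, 0.075 ]))]
t 21.6 pos [0.5841 0.1572 0.1041] lin [-0.001  -0.0004  0.0041] rot [-0.0002 -0.0013 -0.0004]
```

servo_tool(rotation=[[0, 0, 0], [0, 0, 0], [0, 0, 0], [0, 0, 0], [0, 0, 0]], linear=[[0.001, -0.001, 0.02], [0.001, -0.001, 0.038], [0.001, -0.001, 0.045], [0.001, -0.001, 0.05], [0.001, -0.001, 0.052]], fingers=[-1, -1, -1, -1, -1])

```text
clock: 22.1
position: [0.5847, 0.1584, 0.0515]
tool_rot: [-0.0, 0.998, 0.058, 0.0]
contact_force: [1.0, 0.1, -0.1]
opening: 0.0273
gripper_force: 29.9
```

servo_tool(rotation=[[0, 0, 0], [0, 0, 0], [0, 0, 0], [0, 0, 0], [0, 0, 0]], linear=[[0, 0, 0.002], [0, 0, 0.004], [0, 0, 0.006], [0, 0, 0.008], [0, 0, 0.009]], fingers=[-1, -1, -1, -1, -1])

```text
clock: 22.6
position: [0.5845, 0.1584, 0.0423]
tool_rot: [-0.0, 0.998, 0.058, 0.0]
contact_force: [0.5, 0.2, -0.3]
opening: 0.027
gripper_force: 29.9
```

In the well with no contact. Continuing down.

servo_tool(rotation=[[0, 0, 0], [0, 0, 0], [0, 0, 0], [0, 0, 0], [0, 0, 0]], linear=[[0, 0, 0.003], [0, 0, 0.006], [0, 0, 0.009], [0, 0, 0.012], [0, 0, 0.014]], fingers=[-1, -1, -1, -1, -1])

```text
clock: 23.1
position: [0.5843, 0.1583, 0.028]
tool_rot: [0.0, 0.998, 0.058, -0.0]
contact_force: [0.5, -0.1, -0.1]
opening: 0.0272
gripper_force: 29.9
```

servo_tool(rotation=[[0, 0, 0], [0, 0, 0], [0, 0, 0], [0, 0, 0], [0, 0, 0]], linear=[[0, 0, 0.001], [0, 0, 0.002], [0, 0, 0.003], [0, 0, 0.004], [0, 0, 0.004]], fingers=[-1, -1, -1, -1, -1])

```text
clock: 23.6
position: [0.5844, 0.1583, 0.0243]
tool_rot: [0.0, 0.998, 0.058, -0.0]
contact_force: [0.2, 0.0, -0.9]
opening: 0.027
gripper_force: 29.9
```

servo_tool(rotation=[[0, 0, 0], [0, 0, 0], [0, 0, 0], [0, 0, 0], [0, 0, 0]], linear=[[0, 0, 0.0005], [0, 0, 0.001], [0, 0, 0.0015], [0, 0, 0.002], [0, 0, 0.002]], fingers=[-1, -1, -1, -1, -1])

```text
clock: 24.1
position: [0.5845, 0.1584, 0.0226]
tool_rot: [-0.0, 0.998, 0.058, 0.0]
contact_force: [0.0, -0.6, 0.8]
opening: 0.027
gripper_force: 29.9
```

servo_tool(rotation=[[0, 0, 0], [0, 0, 0], [0, 0, 0], [0, 0, 0], [0, 0, 0]], linear=[[0, 0, 0.0003], [0, 0, 0.0006], [0, 0, 0.0009], [0, 0, 0.0012], [0, 0, 0.0012]], fingers=[-1, -1, -1, -1, -1])

```text
clock: 24.6
position: [0.5854, 0.1585, 0.0224]
tool_rot: [-0.0, 0.998, 0.058, 0.001]
contact_force: [-1.6, -0.8, 7.1]
opening: 0.0275
gripper_force: 29.9
```

Floor felt. I'll relieve the force, then open to about 45 mm, which stays clear of the neighbouring vials.

servo_tool(rotation=[[0, 0, 0], [0, 0, 0], [0, 0, 0], [0, 0, 0], [0, 0, 0]], linear=[[0, 0, -0.0008], [0, 0, -0.0008], [0, 0, -0.0008], [0, 0, -0.0008], [0, 0, -0.0008]], fingers=[-1, -0.35, -0.2, -0.05, -0.05])

```text
clock: 25.1
position: [0.5843, 0.1583, 0.0217]
tool_rot: [0.0, 0.998, 0.058, -0.0]
contact_force: [0.3, -0.9, -0.8]
opening: 0.0447
gripper_force: 0.0
```

servo_tool(rotation=[[0, 0, 0], [0, 0, 0], [0, 0, 0], [0, 0, 0], [0, 0, 0]], linear=[[0, 0, -0.005], [0, 0, -0.02], [0, 0, -0.045], [0, 0, -0.075], [0, 0, -0.1]], fingers=[-0.05, -0.05, -0.05, -0.05, -0.05])

```text
clock: 25.6
position: [0.5851, 0.1585, 0.1247]
tool_rot: [-0.0, 0.998, 0.058, 0.001]
contact_force: [-0.1, -0.4, -0.2]
opening: 0.0447
gripper_force: 0.0
```

```bash
python3 - <<'E'
from h import *
g=get_image('wrist');im=g['img'];s=observe();print(s['position'],s['opening'],s['clock'])
h=cv2.cvtColor(im,cv2.COLOR_RGB2HSV)
for m in (cv2.inRange(h,(22,120,90),(35,255,255)),((im.min(2)>140)&(h[:,:,1]<25)).astype('uint8')):
    n,l,st,c=cv2.connectedComponentsWithStats(m)
    for i in range(1,n):
        if 150<st[i,4]<1500: print(st[i],c[i].round(1),wray(g,*c[i],.088).round(4))
goal((.505,.1485,.12),.117)
E
```

```text
[0.58797023 0.15919044 0.1288022 ] 0.04462583413297202 25.65
[239 180  31  33 784] [253.5 196.6] [0.5876 0.1594 0.088 ]
[485   0  27  49 466] [496.4  22.6] [ 0.8121 -0.0785  0.088 ]
[  0 162  94 131 461] [ 65.  202.9] [0.5565 0.3543 0.088 ]
[310 181  31  30 643] [325.2 196. ] [0.5957 0.0949 0.088 ]
[170 182  30  29 636] [184.6 196.4] [0.5802 0.2216 0.088 ]
[ 79 314  33  42 656] [ 94.6 334.4] [0.3725 0.3445 0.088 ]
[411 314  20  24 261] [420.3 323.6] [ 0.441  -0.0732  0.088 ]
t 25.65 pos [0.588  0.1592 0.1288] lin [-0.0837  0.001   0.0081] rot [-0.0016 -0.0089 -0.0005]
```

The vial stands midway between its neighbours at the same apparent height. Next I'll go round in front of the drawer and close it.

servo_tool(rotation=[[0, 0, 0], [0, 0, 0], [0, 0, 0], [0, 0, 0], [0, 0, 0]], linear=[[-0.03, 0, 0], [-0.06, 0, 0], [-0.085, 0, 0], [-0.085, 0, 0.01], [-0.085, 0, 0.03]], fingers=[-0.05, -0.05, -0.5, -1, -1])

```text
clock: 26.15
position: [0.502, 0.1492, 0.0938]
tool_rot: [-0.001, 0.998, 0.058, 0.003]
contact_force: [0.7, -1.0, -0.9]
opening: 0.0242
gripper_force: 0.0
```

servo_tool(rotation=[[0, 0, 0], [0, 0, 0], [0, 0, 0], [0, 0, 0], [0, 0, 0]], linear=[[0, 0, 0.02], [0, 0, 0.04], [0, 0, 0.058], [0, 0, 0.063], [0, 0, 0.063]], fingers=[-1, -1, -1, -1, -1])

```text
clock: 26.65
position: [0.5003, 0.1484, 0.0287]
tool_rot: [0.0, 0.998, 0.058, -0.0]
contact_force: [0.1, -0.6, -0.0]
opening: 0.0005
gripper_force: 0.0
```

servo_tool(rotation=[[0, 0, 0], [0, 0, 0], [0, 0, 0], [0, 0, 0], [0, 0, 0]], linear=[[0.01, 0, -0.003], [0.02, 0, -0.003], [0.025, 0, -0.003], [0.028, 0, -0.003], [0.03, 0, -0.003]], fingers=[-1, -1, -1, -1, -1])

```text
clock: 27.15
position: [0.5303, 0.152, 0.0322]
tool_rot: [-0.0, 0.998, 0.058, 0.0]
contact_force: [0.6, 0.1, 0.8]
opening: 0.0004
gripper_force: 0.0
```

servo_tool(rotation=[[0, 0, 0], [0, 0, 0], [0, 0, 0], [0, 0, 0], [0, 0, 0]], linear=[[0.002, 0, 0], [0.005, 0, 0], [0.008, 0, 0], [0.012, 0, 0], [0.016, 0, 0]], fingers=[-1, -1, -1, -1, -1])

```text
clock: 27.65
position: [0.545, 0.1537, 0.0318]
tool_rot: [0.0, 0.998, 0.058, -0.001]
contact_force: [-2.9, 0.7, 0.7]
opening: 0.0002
gripper_force: 1.4
```

servo_tool(rotation=[[0, 0, 0], [0, 0, 0], [0, 0, 0], [0, 0, 0], [0, 0, 0]], linear=[[0.004, 0, 0], [0.008, 0, 0], [0.012, 0, 0], [0.016, 0, 0], [0.02, 0, 0]], fingers=[-1, -1, -1, -1, -1])

```text
clock: 28.15
position: [0.5652, 0.1562, 0.0318]
tool_rot: [0.0, 0.998, 0.058, -0.001]
contact_force: [-5.1, 0.0, 2.2]
opening: 0.0002
gripper_force: 2.3
```

servo_tool(rotation=[[0, 0, 0], [0, 0, 0], [0, 0, 0], [0, 0, 0], [0, 0, 0]], linear=[[0.004, 0, 0], [0.008, 0, 0], [0.012, 0, 0], [0.016, 0, 0], [0.02, 0, 0]], fingers=[-1, -1, -1, -1, -1])

```text
clock: 28.65
position: [0.5845, 0.1585, 0.0319]
tool_rot: [0.0, 0.998, 0.058, -0.001]
contact_force: [-5.9, -0.8, 3.9]
opening: 0.0007
gripper_force: 3.2
```

servo_tool(rotation=[[0, 0, 0], [0, 0, 0], [0, 0, 0], [0, 0, 0], [0, 0, 0]], linear=[[0.003, 0, 0], [0.006, 0, 0], [0.009, 0, 0], [0.012, 0, 0], [0.015, 0, -0.0005]], fingers=[-1, -1, -1, -1, -1])

```text
clock: 29.15
position: [0.5982, 0.1601, 0.032]
tool_rot: [0.0, 0.998, 0.058, -0.002]
contact_force: [-8.4, -0.4, -0.4]
opening: 0.0005
gripper_force: 3.8
```

servo_tool(rotation=[[0, 0, 0], [0, 0, 0], [0, 0, 0], [0, 0, 0], [0, 0, 0]], linear=[[0.002, 0, 0], [0.004, 0, 0], [0.006, 0, 0], [0.008, 0, -0.0003], [0.01, 0, -0.0005]], fingers=[-1, -1, -1, -1, -1])

```text
clock: 29.65
position: [0.607, 0.1612, 0.032]
tool_rot: [0.0, 0.998, 0.058, -0.003]
contact_force: [-8.5, 0.4, 0.9]
opening: 0.0007
gripper_force: 4.3
```

servo_tool(rotation=[[0, 0, 0], [0, 0, 0], [0, 0, 0], [0, 0, 0], [0, 0, 0]], linear=[[0.0012, 0, 0], [0.0024, 0, 0], [0.0036, 0, 0], [0.0048, 0, -0.0002], [0.005, 0, -0.0003]], fingers=[-1, -1, -1, -1, -1])

```text
clock: 30.15
position: [0.6118, 0.1617, 0.032]
tool_rot: [0.0, 0.998, 0.058, -0.003]
contact_force: [-8.5, 0.2, 0.6]
opening: 0.0008
gripper_force: 4.2
```

servo_tool(rotation=[[0, 0, 0], [0, 0, 0], [0, 0, 0], [0, 0, 0], [0, 0, 0]], linear=[[0.0008, 0, 0], [0.0016, 0, 0], [0.0024, 0, 0], [0.003, 0, -0.0002], [0.003, 0, -0.0003]], fingers=[-1, -1, -1, -1, -1])

```text
clock: 30.65
position: [0.6144, 0.162, 0.032]
tool_rot: [0.0, 0.998, 0.059, -0.004]
contact_force: [-8.6, -0.4, -1.4]
opening: 0.0007
gripper_force: 4.1
```

servo_tool(rotation=[[0, 0, 0], [0, 0, 0], [0, 0, 0], [0, 0, 0], [0, 0, 0]], linear=[[0.0005, 0, 0], [0.001, 0, 0], [0.0015, 0, 0], [0.002, 0, 0], [0.002, 0, 0]], fingers=[-1, -1, -1, -1, -1])

```text
clock: 31.15
position: [0.6162, 0.1623, 0.032]
tool_rot: [0.0, 0.998, 0.059, -0.004]
contact_force: [-8.3, 0.4, -0.3]
opening: 0.0005
gripper_force: 4.4
```

servo_tool(rotation=[[0, 0, 0], [0, 0, 0], [0, 0, 0], [0, 0, 0], [0, 0, 0]], linear=[[0.0005, 0, 0], [0.001, 0, 0], [0.0015, 0, 0], [0.002, 0, 0], [0.002, 0, 0]], fingers=[-1, -1, -1, -1, -1])

```text
clock: 31.65
position: [0.6177, 0.1625, 0.032]
tool_rot: [0.0, 0.998, 0.059, -0.004]
contact_force: [-9.2, -1.0, 0.2]
opening: 0.0003
gripper_force: 4.7
```

servo_tool(rotation=[[0, 0, 0], [0, 0, 0], [0, 0, 0], [0, 0, 0], [0, 0, 0]], linear=[[0.0004, 0, 0], [0.0008, 0, 0], [0.0012, 0, 0], [0.0015, 0, 0], [0.0015, 0, 0]], fingers=[-1, -1, -1, -1, -1])

```text
clock: 32.15
position: [0.6176, 0.1624, 0.032]
tool_rot: [0.001, 0.998, 0.059, -0.006]
contact_force: [-12.0, 0.2, 3.4]
opening: 0.0005
gripper_force: 6.3
```

servo_tool(rotation=[[0, 0, 0], [0, 0, 0], [0, 0, 0], [0, 0, 0], [0, 0, 0]], linear=[[0.0003, 0, -0.0003], [0.0003, 0, -0.0003], [0.0003, 0, -0.0003], [0.0003, 0, -0.0003], [0.0003, 0, -0.0003]], fingers=[-1, -1, -1, -1, -1])

```text
clock: 32.65
position: [0.6176, 0.1624, 0.032]
tool_rot: [0.001, 0.998, 0.059, -0.006]
contact_force: [-13.1, -1.3, 2.0]
opening: 0.0006
gripper_force: 6.3
```

servo_tool(rotation=[[0, 0, 0], [0, 0, 0], [0, 0, 0], [0, 0, 0], [0, 0, 0]], linear=[[-0.003, 0, 0], [-0.007, 0, 0], [-0.012, 0, 0], [-0.03, 0, 0], [-0.06, 0, 0]], fingers=[-1, -1, -1, -1, -1])

```text
clock: 33.15
position: [0.5688, 0.1562, 0.0346]
tool_rot: [-0.0, 0.998, 0.058, 0.004]
contact_force: [-0.1, -0.1, 0.5]
opening: 0.0004
gripper_force: 0.0
```

servo_tool(rotation=[[0, 0, 0], [0, 0, 0], [0, 0, 0], [0, 0, 0], [0, 0, 0]], linear=[[-0.03, 0, 0], [-0.06, 0, 0], [-0.06, 0, -0.04], [-0.06, 0, -0.08], [-0.06, 0, -0.11]], fingers=[-1, -1, -1, -1, -1])

```text
clock: 33.65
position: [0.5084, 0.1495, 0.1471]
tool_rot: [-0.001, 0.998, 0.058, 0.004]
contact_force: [0.6, -0.9, 0.8]
opening: 0.0005
gripper_force: 0.0
```

```bash
python3 - <<'E'
from h import *
g=get_image('wrist');im=g['img'];s=observe();print(s['position'],s['contact_force'],s['clock'])
for t in ('blue_front','yellow_vial','stored_a_center'): print(t,[(np.round(b['box']).tolist(),round(b['conf'],2)) for b in boxes_of('wrist',t)][:3])
i=im.astype(int);bl=(i[:,:,2]-i[:,:,0])>40
b=boxes_of('wrist','blue_front')[0]['box'];
for c in np.linspace(b[0]+15,b[2]-15,4).astype(int):
    r=np.where(bl[:260,c])[0].max();print(c,wray(g,c,r+.5,.094).round(4))
g=get_image('top');print('top',[(np.round(b['box']).tolist(),round(b['conf'],2)) for b in boxes_of('top','blue_front')][:2],[(np.round(b['box']).tolist(),round(b['conf'],2)) for b in boxes_of('top','yellow_vial')][:4])
E
```

```text
[0.51144686 0.15039306 0.15122036] [ 1.12933336 -0.94021268  2.43383052] 33.7
blue_front [([141.0, 42.0, 369.0, 82.0], 0.63), ([425.0, 116.0, 512.0, 154.0], 0.18)]
yellow_vial [([242.0, 41.0, 265.0, 52.0], 0.65), ([276.0, 219.0, 300.0, 264.0], 0.41)]
stored_a_center [([182.0, 41.0, 208.0, 53.0], 0.52)]
155 [0.6127 0.2539 0.094 ]
221 [0.62   0.1925 0.094 ]
288 [0.627  0.1333 0.094 ]
354 [0.6341 0.0719 0.094 ]
top [([129.0, 137.0, 214.0, 170.0], 0.75)] [([147.0, 140.0, 169.0, 148.0], 0.59), ([313.0, 291.0, 332.0, 306.0], 0.59)]
```

The front is back at its shut position (0.6235 now, 0.624 before) and the vials show in the gap behind it. Handing in.

```bash
python3 -c "
from bench import *
print(job_done())"
```

```text
the job is handed in; nothing more can be done
None
```

The yellow-capped vial is standing in the blue drawer's middle well and the drawer is shut and holding; the peak push was about 13 N, the clock read about 34 s, and the job is handed in with the result not reported back.

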